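# Tilt the assay monitor back

## Task

On this gold assay desk two small monitors stand on friction-hinged stands. Tilt the one with the live picture and the yellow sticker on its top edge back, away from the robot, until its screen leans about 35 degrees from upright, and leave it holding there on its own. Do not disturb the dark monitor or the gold bar on the desk.

Things in the scene. Friction and masses are not known exactly. Their poses are not given: they have to be found in the camera images.
- live_screen (a joint): Lean of the live screen, rad: 0 upright, positive = top edge back, away from the robot. Starts within -0.2 to 0.2; stops at -0.35 and 1.3. Stiff hinge (0.5 N m dry friction, some 5 N at the top edge) that stays where it is left. Axis level, 75 mm above the desk; stand fixed to the desk.
- live_top (a point): Middle of the top edge of the live monitor: black slab 180 mm wide (y), 22 thick (x, +-11 about this point), 113 tall; lit pale blue screen to the robot, yellow sticker over top edge and back. Turns with the screen: z runs up the slab, x out of its back, y along the top edge. Hinge axis (along y) 125 mm below it along -z; 200 mm above the desk when upright.
- spare_top (a point): Middle of the top edge of the other monitor, the same in shape and axes but with a dark screen and no sticker. To be left alone.
- gold_bar: Loose gold bar, 40 x 80 x 16 mm (x, y, z), 1 kg, lying on the desk; origin at the centre of its underside. To be left alone.
Things that resemble listed ones, but are neither listed nor needed, are in the scene too. Leave any orange look-alike of the part that bears live_screen alone.

How it is judged:
By the outcome, as a careful person would: the job done as asked, in the order asked, and still so for the second after the job is handed in, with the robot touching nothing.
It also fails if it takes over 32 s, if anything falls off the work surface, if the arm or the gripper's body presses on something with over 40 N, if the wrist force passes 120 N, or if a joint passes its speed limit or range.

## Robot

A 6-joint arm with a two-finger parallel gripper is mounted at the origin on the work surface. World frame = base frame: x ahead of the robot, y to its left, z up, the work surface at z = 0. Lengths are in mm, angles in rad, forces in N, time in s.
With the tool pointing down it reaches from about 275 to 750 mm from the base axis. Payload 10.2 kg.
Tool frame: the origin (TCP) lies on the front face of the gripper's body, between the roots of the fingers; the fingertips stand 73 mm ahead of it and the grasp point (between the pads) lies 54 mm ahead of it; z points along the fingers, y is the line along which they close (so a half turn about z gives the same grasp; the last joint's range is limited). The gripper opens to 85 mm and grips with 20 to 120 N. Pads are 22 mm wide; open, the fingers measure 114 mm over their backs; the gripper's body (76 mm by 85 mm) begins 54 mm behind the grasp point. The pads swing forward as they close: fully open they stand 13 mm farther back than shut.
Start: joints at [1.028, 0.313, 1.498, -0, 1.331, -0.223], TCP at [165.061, 498.384, 303.894] pointing down, gripper open.
Joint ranges: [-2.94, 2.94], [-0.97, 2.17], [0.19, 2.56], [-1.23, 4.37], [0.02, 3.11], [-2.88, 2.88]. Speed limits (rad/s): [2.39, 2.39, 3.01, 3.14, 3.14, 3.14].

## Interface

Orientations are given as a unit quaternion [w, x, y, z].
In Python, from rig import * gives the robot as it stands.
- The arm moves only by the tool step_arm, never from a script. Its argument "plan" is a list of rows, each an object with "offset": the shift along the tool's x, y, z in cm, a list of three; "rot": the turn, a rotation vector about the tool's x, y, z in degrees, a list of three; "gripper": the finger opening in cm, from 0 to 8.54. In form: [{"offset": [x, y, z], "rot": [wx, wy, wz], "gripper": gripper}, ...]. A call has 1 to 12 rows; each row is the pose to reach, as a shift and turn from the pose commanded when the call began, along the tool's axes at that moment; what a row does not reach only later rows make up. A row lasts 1/10 s, in which the tool goes at most 50 mm and 8.59 degrees, less where a joint would pass 70% of its speed; a pose out of reach is approached as far as the arm can. A call with a gripper value outside its range is refused whole. The fingers move at their own pace and stop on an object; "squeeze" is the grip in N (left out, the last holds). Time passes only in rows, so rows that repeat a pose let the fingers close. It gives the time, the measured TCP pose, the force, the opening and the grip force at its end, in the units of the state.
- sense(): the state, without advancing time (a new reading comes with each control period).
- capture(name): name is "side" or "top"; returns a dict with "color" (420x560x3 uint8, red, green, blue), "depth" (420x560 float32, mm along the optical axis (not along the pixel's ray), 0 where there is no reading), "vertical_fov" (degrees; the focal length in pixels is half the picture's height over the tangent of half this angle, whatever the lens; pixels are square), "cx", "cy" (the principal point, pixels), "rvec" (rotation vector, rad) and "tvec" (3), from world to camera coordinates, as OpenCV has them. Camera axes: x right, y down, z forward; pixel columns grow to the right and rows downward; lengths in mm; the calibration is good to about 2 mm. A picture is of the moment at which its call begins.
- finish_job(): hands the job in; it is judged then, once.
The state is a dict: "time_s": time; "joints": joint angles; "dq": joint speeds; "tau": joint torques, N m; "eef_pos": TCP position; "ee_rot": TCP orientation; "force": force on the tool from outside, world axes, zero at the start; "wrist_torque": the same for the moment, N m; "grip_width": opening from 0.0 (shut) to 1.0 (fully open); "grip_force": force on a finger pad.
Only numpy, scipy, OpenCV 4.12 (cv2) and the standard library are available. Lean on these libraries where they do the work, as an engineer would, in place of code of your own. Each camera call takes 0.05 s, during which the arm holds its last target. There are 200 camera calls.

## Working session

There is one attempt and no reset: what is moved stays moved. The work goes in short steps, Python scripts to look and compute and a tool call to move; the robot and the scene stay as the last step left them, time stands still between calls to the robot, and variables do not carry over. Pictures are saved under pics/ and viewed, at most 10 in all, crops included, and the job is handed in when it is done.

Besides the shell and the picture viewer there is one more tool, called by a JSON object that holds its "op" and its "data". step_arm: Moves the arm, as the interface text tells. Its arguments: {"type":"object","properties":{"plan":{"type":"array"},"squeeze":{"type":"number"}},"required":["plan"]}

```bash
ls; mkdir -p pics
cat > h.py <<'E'
from rig import *
import numpy as np, cv2
from scipy.spatial.transform import Rotation as R
def world(c):
    d=c["depth"].astype(float); h,w=d.shape
    f=h/2/np.tan(np.radians(c["vertical_fov"])/2)
    v,u=np.mgrid[:h,:w]
    P=np.stack([(u-c["cx"])/f*d,(v-c["cy"])/f*d,d],-1)
    Rm=R.from_rotvec(np.ravel(c["rvec"])).as_matrix()
    W=(P-np.ravel(c["tvec"]))@Rm
    W[d==0]=np.nan
    return W
E
python3 - <<'E'
from h import *
s=sense(); print(s)
for n in("side","top"):
    c=capture(n); np.savez(n+"0.npz",**c)
    cv2.imwrite(f"pics/{n}0.png",c["color"][:,:,::-1])
    Rm=R.from_rotvec(np.ravel(c["rvec"])).as_matrix(); print(n,-Rm.T@np.ravel(c["tvec"]),Rm[2],c["vertical_fov"])
E
```

```text
pics
{'time_s': 0.0, 'joints': array([ 1.02758567e+00,  3.13454029e-01,  1.49847996e+00,  1.84528561e-05,
        1.33095850e+00, -2.23434829e-01]), 'dq': array([-1.59737501e-03, -1.97873370e-03,  1.72766224e-03,  5.59491218e-04,
       -2.84602168e-05, -1.57204319e-03]), 'tau': array([ 3.81892633e-04, -4.12261927e+01, -2.59741634e+01, -1.31702263e-04,
        4.19246338e-03,  1.58667660e-05]), 'eef_pos': array([164.9713312 , 498.22784311, 303.31680194]), 'ee_rot': array([-2.51382482e-04,  1.59209688e-01,  9.87244576e-01, -5.99399801e-04]), 'force': array([0.85029605, 0.40152986, 0.53493441]), 'wrist_torque': array([-0.00469181, -0.02119949, -0.00825389]), 'grip_force': 0.0, 'grip_width': 1.0027697446420767}
side [ 154.21456904 -712.339555    847.50481451] [ 0.37088577  0.65762057 -0.65572778] 50.67123873203527
top [ 426.5362801     1.35412723 1173.56396764] [ 0.13512878 -0.00432447 -0.99081861] 50.100850653666214
```

View pics/side0.png

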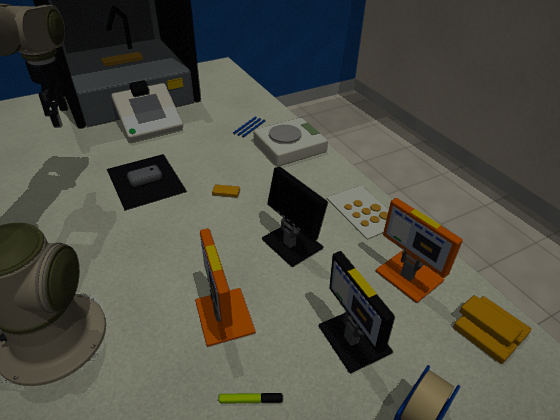

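View pics/top0.png

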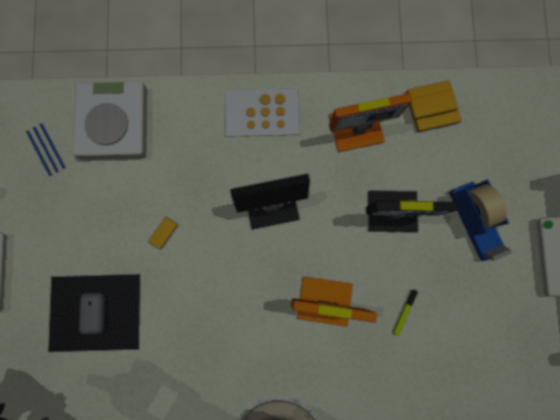

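Side view: a black monitor with a lit picture and yellow sticker stands at about (360,300), and a dark black monitor at (297,210). There are orange look-alikes at (220,290) and (420,240). 
Top view: the live black one is at (412,207), the dark one at (270,195), and the orange ones at (335,312) and (370,108). The gold bar is at (163,232), and a tape holder sits close to the live monitor at (480,215). 
The black one with the lit screen and sticker fits the description, so I'll confirm it in a crop and measure.

Run:
```python
from h import *
T=dict(np.load("top0.npz")); S=dict(np.load("side0.npz"))
a=cv2.resize(S["color"][235:385,300:420,::-1],(480,600),interpolation=cv2.INTER_CUBIC)
cv2.imwrite("pics/crop0.png",a)
for n,c in(("top",T),("side",S)):
    W=world(c); hsv=cv2.cvtColor(c["color"],cv2.COLOR_RGB2HSV)
    m=cv2.inRange(hsv,(24,150,80),(34,255,255))
    k,l,st,ce=cv2.connectedComponentsWithStats(m)
    for i in range(1,k):
        if st[i,4]>30:
            p=W[l==i]; print(n,ce[i].round(),st[i],np.nanmedian(p,0).round(),np.nanpercentile(p,[3,97],axis=0).round().tolist())
    # all black/tall points around live monitor
    box=(W[...,0]>380)&(W[...,0]<680)&(W[...,1]<-60)&(W[...,1]>-330)&(W[...,2]>60)
    dark=hsv[...,2]<70
    for z in range(60,260,20):
        b=box&(W[...,2]>=z)&(W[...,2]<z+20)
        p=W[b]
        if len(p): print(n,z,len(p),np.nanpercentile(p,[1,50,99],axis=0).round().tolist())
Wt=world(T)
for nm,(u0,v0,u1,v1) in dict(spare=(225,170,320,230),bar=(145,215,180,250),spool=(445,175,515,265),or1=(285,270,385,330),or2=(320,85,415,155),live=(360,185,460,235)).items():
    p=Wt[v0:v1,u0:u1].reshape(-1,3); p=p[p[:,2]>8]; print(nm,np.nanpercentile(p,[1,99],axis=0).round().tolist())
```

```text
top [374. 104.] [358  98  32  13 243] [ 798. -237.  200.] [[787.0, -269.0, 196.0], [810.0, -204.0, 203.0]]
top [417. 205.] [401 201  32   9 258] [ 564. -318.  200.] [[556.0, -350.0, 196.0], [573.0, -285.0, 203.0]]
top [335. 311.] [318 304  34  15 330] [ 343. -127.  199.] [[330.0, -160.0, 195.0], [356.0, -95.0, 203.0]]
top [402. 320.] [396 306  14  28  87] [ 300. -321.   14.] [[271.0, -338.0, 11.0], [331.0, -306.0, 18.0]]
top 60 7 [[557.0, -311.0, 63.0], [559.0, -296.0, 71.0], [561.0, -294.0, 78.0]]
top 80 37 [[557.0, -320.0, 90.0], [566.0, -228.0, 95.0], [606.0, -63.0, 100.0]]
top 100 82 [[556.0, -309.0, 101.0], [569.0, -228.0, 112.0], [610.0, -62.0, 120.0]]
top 120 85 [[555.0, -326.0, 120.0], [573.0, -228.0, 131.0], [614.0, -60.0, 140.0]]
top 140 93 [[554.0, -327.0, 140.0], [576.0, -227.0, 148.0], [618.0, -62.0, 159.0]]
top 160 100 [[554.0, -326.0, 161.0], [564.0, -228.0, 167.0], [621.0, -61.0, 179.0]]
top 180 542 [[554.0, -328.0, 181.0], [568.0, -259.0, 197.0], [643.0, -61.0, 200.0]]
top 200 130 [[556.0, -329.0, 200.0], [567.0, -288.0, 201.0], [628.0, -67.0, 203.0]]
side [175.  84.
[... 794 characters left out ...]
120.0], [557.0, -256.0, 131.0], [629.0, -62.0, 140.0]]
side 140 318 [[553.0, -329.0, 140.0], [557.0, -256.0, 150.0], [634.0, -62.0, 160.0]]
side 160 315 [[553.0, -328.0, 160.0], [556.0, -256.0, 171.0], [637.0, -61.0, 180.0]]
side 180 692 [[553.0, -329.0, 181.0], [563.0, -267.0, 196.0], [642.0, -62.0, 200.0]]
side 200 83 [[555.0, -329.0, 200.0], [564.0, -302.0, 201.0], [573.0, -238.0, 203.0]]
spare [[551.0, -85.0, 8.0], [639.0, 86.0, 200.0]]
bar [[501.0, 249.0, 10.0], [576.0, 316.0, 20.0]]
spool [[448.0, -583.0, 10.0], [639.0, -386.0, 199.0]]
or1 [[297.0, -212.0, 8.0], [408.0, -41.0, 202.0]]
or2 [[752.0, -385.0, 8.0], [900.0, -149.0, 203.0]]
live [[527.0, -484.0, 8.0], [632.0, -228.0, 202.0]]
```

View pics/crop0.png

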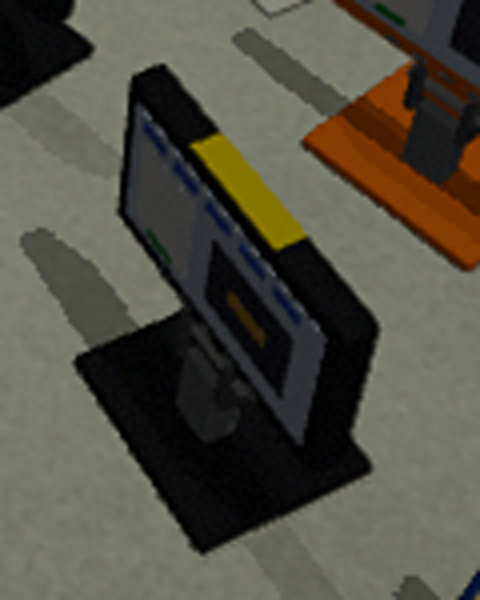

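The crop confirms it: black slab, lit pale screen with a picture, and the yellow sticker on the top edge, so this is live_screen. Next I'll fit its planes for yaw, lean and hinge.

```bash
cat >> h.py <<'E'
def live(c,show=True,zmax=195):
    """fit front face: returns lean deg, yaw deg and a face point"""
    W=world(c); p=W.reshape(-1,3)
    q=p[(p[:,0]>500)&(p[:,0]<700)&(p[:,1]>-400)&(p[:,1]<-236)&(p[:,2]>88)&(p[:,2]<zmax)]
    best=None; rng=np.random.default_rng(0)
    for _ in range(600):
        a=q[rng.choice(len(q),3,False)]; n=np.cross(a[1]-a[0],a[2]-a[0]); L=np.linalg.norm(n)
        if L<500: continue
        n/=L
        if abs(n[1])>.35 or abs(n[2])>.85: continue
        i=abs((q-a[0])@n)<2
        if best is None or i.sum()>best.sum(): best=i
    g=q[best]; m=g.mean(0); n=np.linalg.svd(g-m)[2][2]; n*=-np.sign(n[0])
    lean=np.degrees(np.arcsin(n[2])); yaw=np.degrees(np.arctan2(n[1],-n[0]))
    return lean,yaw,m.round(1),len(g),g.min(0).round(),g.max(0).round(),n
E
python3 - <<'E'
from h import *
for f in("side","top"):
    c=dict(np.load(f+"0.npz")); print(f,*live(c))
    W=world(c).reshape(-1,3)
    t=W[(W[:,2]>197)&(W[:,0]>530)&(W[:,0]<600)&(W[:,1]<-225)&(W[:,1]>-420)]
    (cx,sz,an)=cv2.minAreaRect(t[:,:2].astype(np.float32)); print("topface",cx,sz,an,np.nanmedian(t[:,2]))
    k=W[(W[:,2]>20)&(W[:,0]>480)&(W[:,0]<660)&(W[:,1]<-412)&(W[:,1]>-480)]; print("spool",np.percentile(k,[1,99],axis=0).round().tolist())
s=sense(); q=s["ee_rot"]; print(R.from_quat(np.r_[q[1:],q[0]]).as_matrix().round(3))
E
```

```text
side -1.873914322138803 2.357404669343379 [ 554.3 -323.8  145.8] 1870 [ 549. -400.   88.] [ 561. -236.  195.] [-0.99861935  0.04111087 -0.03270014]
topface (563.175537109375, -318.9251708984375) (178.44784545898438, 22.4790096282959) 87.47854614257812 198.93654620741046
spool [[598.0, -480.0, 93.0], [618.0, -474.0, 102.0]]
top -1.6397370664377786 2.3209911972730866 [ 554.8 -316.8  151.8] 361 [ 551. -400.   89.] [ 561. -236.  195.] [-0.99877047  0.04048128 -0.0286149 ]
topface (565.406005859375, -316.5567932128906) (177.1601104736328, 22.187759399414062) 88.17308807373047 199.20365251451517
spool [[594.0, -480.0, 20.0], [630.0, -468.0, 100.0]]
[[-0.949  0.314 -0.001]
 [ 0.314  0.949 -0.001]
 [ 0.    -0.001 -1.   ]]
```

{"op": "step_arm", "data": {"plan": [{"offset": [0,0,-3],"rot": [0,0,0],"gripper": 0},{"offset": [-0.7,-0.8,-6],"rot": [0,0,0],"gripper": 0},{"offset": [-2.9,-3.3,-7],"rot": [0,0,0],"gripper": 0},{"offset": [-5.7,-6.6,-7],"rot": [0,0,0],"gripper": 0},{"offset": [-8.6,-10,-7],"rot": [0,0,0],"gripper": 0},{"offset": [-11.4,-13.3,-7],"rot": [0,0,0],"gripper": 0},{"offset": [-14.3,-16.6,-7],"rot": [0,0,0],"gripper": 0},{"offset": [-17.2,-19.9,-7],"rot": [0,0,0],"gripper": 0},{"offset": [-20,-23.2,-7],"rot": [0,0,0],"gripper": 0},{"offset": [-22.9,-26.5,-7],"rot": [0,0,0],"gripper": 0},{"offset": [-25.7,-29.9,-7],"rot": [0,0,0],"gripper": 0},{"offset": [-28.6,-33.2,-7],"rot": [0,0,0],"gripper": 0}]}}

```text
time_s: 1.3
eef_pos: [332.2, 91.6, 373.9]
ee_rot: [0.0, 0.159, 0.987, 0.0]
force: [1.4, 0.7, 0.3]
grip_width: 0.001
grip_force: 0.0
```

{"op": "step_arm", "data": {"plan": [{"offset": [-2.9,-3.3,0],"rot": [0,0,-1.6],"gripper": 0},{"offset": [-5.7,-6.6,0],"rot": [0,0,-3.2],"gripper": 0},{"offset": [-8.6,-10,0],"rot": [0,0,-4.8],"gripper": 0},{"offset": [-11.4,-13.3,0],"rot": [0,0,-6.4],"gripper": 0},{"offset": [-14.3,-16.6,0],"rot": [0,0,-8],"gripper": 0},{"offset": [-17.2,-19.9,0],"rot": [0,0,-9.6],"gripper": 0},{"offset": [-20,-23.2,0],"rot": [0,0,-11.2],"gripper": 0},{"offset": [-22.9,-26.5,0],"rot": [0,0,-12.8],"gripper": 0},{"offset": [-25.7,-29.9,0],"rot": [0,0,-14.4],"gripper": 0},{"offset": [-28.6,-33.2,0],"rot": [0,0,-16],"gripper": 0},{"offset": [-28.6,-33.2,0],"rot": [0,0,-16],"gripper": 0}]}}

```text
time_s: 2.4
eef_pos: [499.8, -315.8, 371.1]
ee_rot: [-0.001, 0.022, 1.0, 0.001]
force: [-0.9, -0.1, 0.1]
grip_width: -0.006
grip_force: 0.0
```

{"op": "step_arm", "data": {"plan": [{"offset": [0,0,2],"rot": [0,0,0],"gripper": 0},{"offset": [0,0,5],"rot": [0,0,0],"gripper": 0},{"offset": [0,0,8],"rot": [0,0,0],"gripper": 0},{"offset": [0,0,11],"rot": [0,0,0],"gripper": 0},{"offset": [0,0,13],"rot": [0,0,0],"gripper": 0},{"offset": [0,0,13.8],"rot": [0,0,0],"gripper": 0},{"offset": [0,0,13.8],"rot": [0,0,0],"gripper": 0}]}}

```text
time_s: 3.1
eef_pos: [499.2, -311.4, 235.3]
ee_rot: [-0.001, 0.02, 1.0, 0.001]
force: [-0.1, 0.1, 0.4]
grip_width: -0.001
grip_force: 0.0
```

Run:
```python
from h import *
s=sense(); print(s["eef_pos"],s["force"])
c=capture("side"); np.savez("side1.npz",**c); print(*live(c))
W=world(c).reshape(-1,3)
p=W[(W[:,0]>460)&(W[:,0]<545)&(W[:,1]>-350)&(W[:,1]<-285)&(W[:,2]>120)&(W[:,2]<230)]
print(np.percentile(p,[1,99],axis=0).round())
cv2.imwrite("pics/side1.png",c["color"][:,:,::-1])
```

```text
[ 499.15125874 -311.35143361  235.33964742] [-0.07507964  0.0630492   0.44893352]
-1.9401786703900223 2.2924882017097583 [ 553.2 -354.4  143.3] 1162 [ 549. -400.   89.] [ 559. -278.  195.] [-0.99862683  0.03997786 -0.03385603]
[[ 482. -348.  166.]
 [ 510. -287.  230.]]
```

View pics/side1.png

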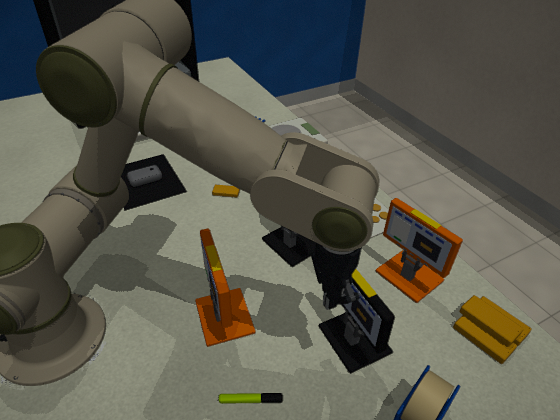

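The arm is clear of everything: the closed fingertips at about (335,300) are just in front of the live screen, and both orange look-alikes and the dark monitor are untouched. I'll push in stages.

{"op": "step_arm", "data": {"plan": [{"offset": [-1.5,0,0],"rot": [0,0,0],"gripper": 0},{"offset": [-3,0,0],"rot": [0,0,0],"gripper": 0},{"offset": [-3.8,0,0],"rot": [0,0,0],"gripper": 0},{"offset": [-4.3,0,0],"rot": [0,0,0],"gripper": 0},{"offset": [-4.8,0,0],"rot": [0,0,0],"gripper": 0},{"offset": [-5.4,0,0],"rot": [0,0,0],"gripper": 0},{"offset": [-6,0,0],"rot": [0,0,0],"gripper": 0},{"offset": [-6.6,0,0],"rot": [0,0,0],"gripper": 0},{"offset": [-7.2,0,0],"rot": [0,0,0],"gripper": 0},{"offset": [-7.8,0,0],"rot": [0,0,0],"gripper": 0},{"offset": [-8.2,0,0],"rot": [0,0,0],"gripper": 0},{"offset": [-8.2,0,0],"rot": [0,0,0],"gripper": 0}]}}

```text
time_s: 4.35
eef_pos: [580.9, -315.2, 235.4]
ee_rot: [-0.001, 0.02, 1.0, 0.0]
force: [-3.3, 0.2, -1.9]
grip_width: -0.004
grip_force: 1.2
```

Run:
```python
from h import *
for n in("side","top"):
    c=capture(n); r=live(c,zmax=185); print(n,*r)
s=sense(); print(s["eef_pos"],s["force"])
```

```text
side 19.815981693358534 2.275495925082751 [ 578.5 -328.7  134.6] 2294 [ 561. -400.   89.] [ 598. -236.  185.] [-0.94004441  0.03735341  0.33900035]
top 20.189996285860357 3.1702467720041483 [ 584.7 -256.7  142.3] 356 [ 567. -280.   93.] [ 602. -236.  185.] [-0.93711695  0.05190483  0.34513433]
[ 580.95586657 -315.16675451  235.78470304] [-3.32632288  0.43254524 -1.34278047]
```

{"op": "step_arm", "data": {"plan": [{"offset": [-0.6,0,0],"rot": [0,0,0],"gripper": 0},{"offset": [-1.2,0,0],"rot": [0,0,0],"gripper": 0},{"offset": [-1.8,0,0],"rot": [0,0,0],"gripper": 0},{"offset": [-2.3,0,0],"rot": [0,0,0],"gripper": 0},{"offset": [-2.5,0,0],"rot": [0,0,0],"gripper": 0},{"offset": [-2.5,0,0],"rot": [0,0,0],"gripper": 0}]}}

```text
time_s: 5.05
eef_pos: [606.3, -316.1, 236.0]
ee_rot: [0.0, 0.02, 1.0, -0.0]
force: [-2.3, -0.4, 0.0]
grip_width: 0.002
grip_force: 1.0
```

Run:
```python
from h import *
for n in("side","top"):
    c=capture(n); r=live(c,zmax=170); print(n,*r)
s=sense(); print(s["eef_pos"],s["force"])
```

```text
side 33.43000541435712 2.3079225744475855 [ 592.2 -324.4  130.5] 2595 [ 564. -400.   90.] [ 623. -236.  170.] [-0.8338825   0.03360767  0.55091787]
top 32.89334990578183 2.2563590348273346 [ 597.4 -255.7  133.2] 378 [ 570. -284.   90.] [ 623. -236.  170.] [-0.83903187  0.03305892  0.54307699]
[ 606.31879059 -316.11999622  236.15511928] [-0.85972145  0.81826144 -0.19549706]
```

{"op": "step_arm", "data": {"plan": [{"offset": [-0.2,0,0],"rot": [0,0,0],"gripper": 0},{"offset": [-0.33,0,0],"rot": [0,0,0],"gripper": 0},{"offset": [-0.33,0,0],"rot": [0,0,0],"gripper": 0}]}}

```text
time_s: 5.45
eef_pos: [609.6, -316.3, 235.9]
ee_rot: [-0.0, 0.02, 1.0, -0.0]
force: [-4.2, 0.3, 0.3]
grip_width: 0.001
grip_force: 1.7
```

{"op": "step_arm", "data": {"plan": [{"offset": [1,0,0],"rot": [0,0,0],"gripper": 0},{"offset": [3,0,0],"rot": [0,0,0],"gripper": 0},{"offset": [6,0,0],"rot": [0,0,0],"gripper": 0},{"offset": [8,0,-2],"rot": [0,0,0],"gripper": 0},{"offset": [9,0,-5],"rot": [0,0,0],"gripper": 0},{"offset": [9,0,-9],"rot": [0,0,0],"gripper": 0},{"offset": [9,0,-12],"rot": [0,0,0],"gripper": 0},{"offset": [9,0,-13],"rot": [0,0,0],"gripper": 0},{"offset": [9,0,-13],"rot": [0,0,0],"gripper": 0}]}}

```text
time_s: 6.35
eef_pos: [520.0, -312.6, 366.9]
ee_rot: [0.001, 0.02, 1.0, -0.001]
force: [-1.0, -0.4, -1.5]
grip_width: 0.001
grip_force: 0.0
```

Run:
```python
from h import *
for n in("side","top"):
    c=capture(n); r=live(c,zmax=170); print(n,*r)
    cv2.imwrite(f"pics/{n}2.png",c["color"][:,:,::-1])
s=sense(); print(s["eef_pos"],s["force"],s["time_s"])
```

```text
side 34.7064080802255 2.2697350844391537 [ 595.2 -324.3  131.9] 2782 [ 565. -400.   89.] [ 626. -236.  170.] [-0.82143541  0.03255766  0.56937147]
top 34.51812830968508 2.3796089844177786 [ 597.9 -310.6  134.5] 1470 [ 568. -392.   88.] [ 625. -236.  170.] [-0.82323642  0.03421034  0.56666696]
[ 519.68099906 -312.44307268  364.22624663] [ 0.50928565 -0.05531405  0.16804542] 6.45
```

View pics/side2.png

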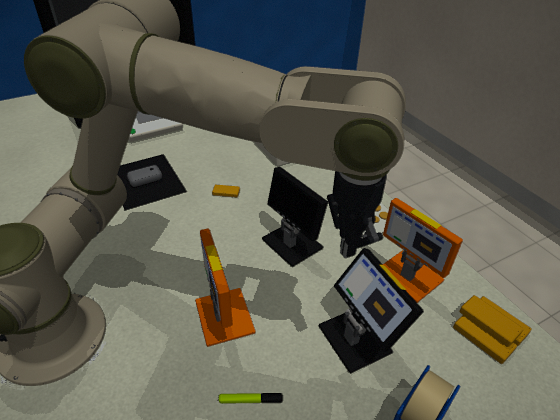

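The live screen at (375,300) now leans about 34.6° and holds with the gripper clear. The dark monitor at (297,210), the bar at (226,190) and the orange look-alikes are where they started. Handing in.

```bash
python3 -c "
from rig import *
print(finish_job())"
```

```text
the job is handed in; nothing more can be done
None
```

The live monitor is tilted back to about 34.6° from upright and holding on its own. The robot is clear of it, the dark monitor and gold bar were left alone, and the job is handed in at about 6.5 s.

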